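Load and clamp the grill basket

TASK

Put the corn cob in the steel grill basket and then close it up: slip the lid's tongue under the basket's hood, push back gently against the sprung stop there, lower the lid flat and square behind the front lips without ramming it, and fold the clamp fully down over it. Leave the sauce dispenser and the upturned tray where they are.

Things in the scene. Friction and masses are not known exactly. Their poses are not given: they have to be found in the camera images.
- basket: Plain steel wire basket, fixed on the slab, open on top; 170 (x) x 150 (y) mm outside, rim 62 mm high, walls 4 mm, inner floor at 8 mm. Origin: centre of its underside. -x end: a hood over a ledge. +x end: two lips 8 mm above the rim (inner face x = 81 mm, |y| 35 to 70 mm) with the clamp between them.
- seat (a point): Point at the centre of the basket at rim height (62 mm above the slab), axes as the basket: where the lid's origin belongs when the lid is home (pushed by the spring against the lips it lies 1 mm towards +x; about 14 mm of play each way along y).
- hood_mouth (a point): Middle of the lower edge of the flat slot under the hood (x = -84, y = 0, z = 62 mm in the basket's frame). The slot is 13 mm high, 118 mm wide, open towards +x, hood's top 18 mm above the rim. In it a sprung stop plate, face at x = -95 mm, gives way up to 10 mm (3 N rising to 8 N). The slot's floor is a ledge level with the rim, out to x = -70 mm.
- basket_in (a point): Centre of the basket's inner floor.
- lid: Loose plain steel wire-grid lid lying on the slab, about 0.3 kg; plate 160 (x) x 146 (y) x 6 mm, with a tongue 90 mm wide, 6 mm thick, sticking out 20 mm at its -x edge. Origin: centre of the plate's underside, z up. It goes in tilted, tongue first and low, is pushed back against the sprung stop until its +x edge clears the lips, and is then lowered behind them.
- lid_grip (a point): Middle of the dark wooden grip block, 12 (x) x 60 (y) mm, that stands in the middle of the lid from 6 to 40 mm above its underside; this point is 26 mm above the underside.
- lid_tongue (a point): Middle of the tongue's end edge, on the underside (x = -100 mm in the lid's frame).
- cob: Loose corn cob with a round section lying on the slab: 112 mm long along its own x plus a 12 mm stalk, 42 mm thick at most, tapered at the +x end. Origin 20.5 mm off its axis (under it at the start; it turns with the cob as it rolls).
- cob_center (a point): Point on the cob's axis at mid length.
- clamp (a joint): Angle of the clamp, rad: 0 = folded fully down (hard stop), level over the lid's front edge; pi/2 = upright; starts at 1.9 to 2.3, leaning away from the basket. The stiff hinge (about 0.2 N m) stays where it is left. If the lid is not down it cannot close.
- clamp_hinge (a point): Hinge axis of the clamp, parallel to the basket's y: x = 108, z = 74.5 mm in the basket's frame.
- clamp_tip (a point): Middle of the round bar (10 mm thick, 50 mm wide) across the free end of the clamp, 67 mm from the hinge axis; the clamp itself is a plain steel strap 44 mm wide and 4 mm thick.
- sauce: Bystander: loose empty red plastic sauce dispenser, 60 mm across, 185 mm tall, origin at the centre of its foot.
- tray: Bystander: loose stubby aluminium tray lying upside down, 134 x 106 x 42 mm, origin at the centre of its footprint.
There are look-alikes about, which are no part of the job. Leave any green or red look-alike of the lid alone.

How it is judged:
On the way, in this order (a step that is already met when the one before it is completed fails the run):
1. the cob lies inside the basket, below the rim (x of cob_center in the frame of basket between -0.075 and 0.075 m and y of cob_center in the frame of basket between -0.065 and 0.065 m and z of cob_center in the frame of basket between 0.01 and 0.045 m), for 0.2 s.
2. the lid is home: tongue under the hood, flat on the rim behind the lips, cob inside (all of step 1 and horizontal distance between lid and seat below 0.016 m and z of lid in the frame of seat between -0.003 and 0.003 m and angle between lid's own z axis and vertical below 0.035 rad and x of lid_tongue in the frame of basket below -0.089 m and angle between the x axis of lid and the x axis of basket, either way round below 0.12 rad), for 0.2 s.
At the end, for the whole second after the job is handed in: Cob inside the basket below the rim; lid flat on the rim (height within 3 mm, tilt under 2 degrees, within 16 mm of its place, turned under 7 degrees, tongue at least 5 mm under the hood); clamp within 0.07 rad of its stop; all at rest (all of step 2 and value of joint clamp below 0.07 rad and linear speed of lid below 0.01 m/s and linear speed of cob below 0.02 m/s); the robot touches nothing.
It fails at once if the lid is rammed against the basket (over 50 N) (contact force between lid and basket above 50 N).
It fails at once if the sauce dispenser is moved over 30 mm or tipped (distance of sauce from where it was at the start of the episode above 0.03 m or angle between sauce's own z axis and vertical above 0.3 rad).
It fails at once if the tray is moved over 30 mm (distance of tray from where it was at the start of the episode above 0.03 m).
It also fails if it takes over 67 s, if anything falls off the work surface, if the arm or the gripper's body presses on something with over 40 N, if the wrist force passes 120 N, or if a joint passes its speed limit or range.

ROBOT

A 6-joint arm with a two-finger parallel gripper is mounted at the origin on the work surface. World frame = base frame: x ahead of the robot, y to its left, z up, the work surface at z = 0. Lengths are in m, angles in rad, forces in N, time in s.
With the tool pointing down it reaches from about 0.425 to 0.95 m from the base axis. Payload 3.5 kg.
Tool frame: the origin (TCP) lies at the very end of the fingers, on their centre line; the grasp point (between the pads) lies 19 mm behind it (ctrl.pinch_z is the distance from the TCP to the grasp point, in m); z points along the fingers, y is the line along which they close (so a half turn about z gives the same grasp; the last joint's range is limited). The gripper opens to 85 mm and grips with 20 to 120 N. Pads are 22 mm wide; open, the fingers measure 114 mm over their backs; the gripper's body (76 mm by 85 mm) begins 54 mm behind the grasp point. The pads swing forward as they close: fully open they stand 13 mm farther back than shut.
Start: joints at [1.171, 0.286, 1.577, -0, 1.279, -0.15], TCP at [0.167, 0.654, 0.231] pointing down, gripper open.
Joint ranges: [-2.77, 2.77], [-0.9, 2.22], [0.21, 2.48], [-1.53, 4.67], [0.24, 2.81], [-2.84, 2.84]. Speed limits (rad/s): [2.79, 2.79, 3.14, 3.14, 3.14, 3.14].

INTERFACE

Orientations are given as a unit quaternion [x, y, z, w].
In Python, from plant import ctrl gives the robot as it stands. The module is installed in compiled form; this text tells all that it offers.
- The arm moves only by the shell command python3 -m crank 'ROWS' [OPENING] [FORCE]. ROWS is JSON, a list of rows, each a list of 6 numbers: the shift along the tool's x, y, z in cm, then the turn, a rotation vector about the tool's x, y, z in rad. In form: [[tx, ty, tz, rx, ry, rz], ...]. A call has 1 to 10 rows; each row is the pose to reach, as a shift and turn from the pose commanded when the call began, along the tool's axes at that moment; what a row does not reach only later rows make up. A row lasts 1/10 s, in which the tool goes at most 50 mm and 8.59 degrees, less where a joint would pass 70% of its speed; a pose out of reach is approached as far as the arm can. A call with a gripper value outside its range is refused whole. OPENING is the opening, from 0 (shut) to 1 (fully open), set as the call begins (- or left out, the last holds). The fingers move at their own pace and stop on an object; FORCE is the grip in N (left out, the last holds). Time passes only in rows, so rows that repeat a pose let the fingers close. It gives the time, the measured TCP pose, the force, the opening and the grip force at its end, in the units of the state.
- ctrl.get_state(): the state, without advancing time (a new reading comes with each control period).
- ctrl.read_camera(name): name is "scene" or "top"; returns (picture, depth): 400x640x3 uint8, blue, green, red; 400x640 float32, m along the optical axis (not along the pixel's ray), 0 where there is no reading.
- ctrl.camera_info(name): a dict with "K" (3x3 intrinsics, pixels), "origin" and "orientation" of the camera in the world. Camera axes: x right, y down, z forward; pixel columns grow to the right and rows downward; lengths in m; the calibration is good to about 2 mm. A picture is of the moment at which its call begins. camera_info takes no time and is no camera call.
- ctrl.sign_off(): hands the job in; it is judged then, once.
The state is a dict: "time": time; "qpos": joint angles; "dq": joint speeds; "joint_efforts": joint torques, N m; "eef_pos": TCP position; "tcp_rot": TCP orientation; "contact_force": force on the tool from outside, world axes, zero at the start; "wrist_torque": the same for the moment, N m; "opening": opening from 0.0 (shut) to 1.0 (fully open); "finger_force": force on a finger pad.
Only numpy, scipy, OpenCV 4.12 (cv2) and the standard library are available. Lean on these libraries where they do the work, as an engineer would, in place of code of your own. Each camera call takes 0.05 s, during which the arm holds its last target. There are 200 camera calls.

## Working session

There is one attempt and no reset: what is moved stays moved. The work goes in short steps, Python scripts to look and compute and a shell command to move; the robot and the scene stay as the last step left them, time stands still between calls to the robot, and variables do not carry over. Pictures are saved under pics/ and viewed, at most 13 in all, crops included, and the job is handed in when it is done.

```bash
mkdir -p pics; cat > h.py <<'E'
import numpy as np, cv2
from scipy.spatial.transform import Rotation as R
from plant import ctrl
def cloud(name):
    im,d=ctrl.read_camera(name); ci=ctrl.camera_info(name); K=np.array(ci["K"])
    v,u=np.indices(d.shape)
    P=np.dstack([(u-K[0,2])/K[0,0]*d,(v-K[1,2])/K[1,1]*d,d])
    o=np.array(ci["orientation"]); M=R.from_quat(o).as_matrix() if o.size==4 else o
    W=P@M.T+np.array(ci["origin"]); W[d==0]=np.nan
    return im,W
def st():
    s=ctrl.get_state(); return s,np.array(s["eef_pos"]),R.from_quat(s["tcp_rot"])
E
python3 - <<'E'
from h import *
for n in("scene","top"):
    im,W=cloud(n); cv2.imwrite(f"pics/{n}0.png",im); np.save(n+"0.npy",W); print(ctrl.camera_info(n))
s,p,r=st(); print(s["time"],p,r.as_matrix().round(3),s["opening"],s["contact_force"])
E
```

```text
{'K': array([[447.15870748,   0.        , 320.72764028],
       [  0.        , 447.15870748, 193.36312375],
       [  0.        ,   0.        ,   1.        ]]), 'origin': array([ 1.42204901, -0.10434736,  0.81498142]), 'orientation': array([ 0.6533809 ,  0.62003414, -0.29999773, -0.31408985])}
{'K': array([[469.82141141,   0.        , 314.05787727],
       [  0.        , 469.82141141, 209.88880963],
       [  0.        ,   0.        ,   1.        ]]), 'origin': array([ 0.4302518 , -0.04213299,  1.3646489 ]), 'orientation': array([-0.69684608,  0.71668442, -0.01971311,  0.01950356])}
0.1 [0.16660814 0.65350439 0.23008043] [[-0.969  0.247 -0.001]
 [ 0.247  0.969 -0.002]
 [ 0.    -0.002 -1.   ]] 0.9989980334162394 [0.8215646  1.05910018 0.62060821]
```

View pics/top0.png

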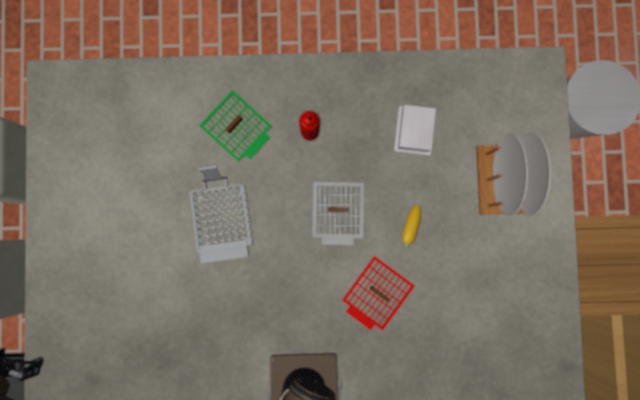

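View pics/scene0.png

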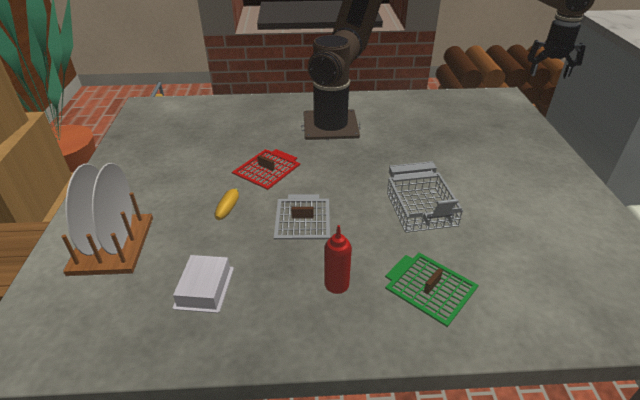

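The top view has +x up and +y left. It shows:
- the basket at about (220,222), hood at (222,253) and clamp at (212,175)
- the steel lid at (338,210), tongue towards the robot at (338,240)
- the cob at (412,225)
- the sauce dispenser at (309,125) and the tray at (415,130)

The red and green grids are the look-alikes.

```bash
python3 - <<'E'
from h import *
def rect(Q,t):
    (c,s,a)=cv2.minAreaRect((Q[:,:2]*1000).astype(np.float32)); print(t,len(Q),np.round(c,1),np.round(s,1),round(a,2),"z med",np.round(np.median(Q[:,2])*1000,1),np.round(np.percentile(Q[:,2],[2,98])*1000,1))
for n in("top","scene"):
    W=np.load(n+"0.npy"); im=cv2.imread(f"pics/{n}0.png"); hsv=cv2.cvtColor(im,cv2.COLOR_BGR2HSV)
    H,S,V=[hsv[...,i].astype(int) for i in range(3)]
    x,y,z=[W[...,i] for i in range(3)]
    reg=lambda a,b,c,d:(x>a)&(x<b)&(y>c)&(y<d)
    print(n)
    cob=(H>15)&(H<35)&(S>150)&reg(.2,.7,-.5,0)&(z<.08); 
    Q=W[cob];rect(Q,"cob")
    lid=reg(.28,.5,-.21,-.02)&(z<.07)&(z>.004)&(S<60)&(V>100)
    if lid.sum(): rect(W[lid],"lid")
    br=reg(.3,.5,-.2,-.03)&(z<.07)&(H<25)&(S>70)&(V<130)
    if br.sum(): rect(W[br],"grip")
    for lo,hi in((.05,.068),(.072,.09),(.09,.16)):
        m=reg(.22,.58,.1,.36)&(z>lo)&(z<hi)
        if m.sum()>5: rect(W[m],f"basket z{lo}")
    m=reg(.22,.58,.1,.36)&(z>.072)
    q=W[m]; print("hood",q[q[:,0]<.36].mean(0).round(4)); rect(q[q[:,0]<.36],"hood"); c=q[q[:,0]>.45]; rect(c,"clamp") if len(c)>5 else 0
    if len(c): print((c[np.argsort(-c[:,2])][:60:6]).round(3).tolist())
E
python3 - <<'E'
import cv2,numpy as np
im=cv2.imread("pics/top0.png")
a=cv2.resize(im[155:270,180:440],None,fx=3,fy=3,interpolation=cv2.INTER_CUBIC)
cv2.imwrite("pics/crop0.png",a)
E
```

```text
top
cob 428 [ 457.  -320.1] [ 34.6 108.2] 71.28 z med 36.2 [22.8 44.3]
lid 736 [ 389.8 -114.7] [186.8 219.5] 89.94 z med 5.9 [ 4.1 11.8]
basket z0.05 658 [479.5 216.1] [208.6 151.5] 6.19 z med 61.0 [54.9 66.6]
basket z0.072 570 [474.2 216.1] [201.3 130.6] 6.72 z med 78.8 [74.1 84.5]
hood [nan nan nan]<stdin>:20: RuntimeWarning: Mean of empty slice.
  ret = um.true_divide(
  return _methods._mean(a, axis=axis, dtype=dtype,
  ret = ret.dtype.type(ret / rcount)
Traceback (most recent call last):
IndexError: index -1 is out of bounds for axis 0 with size 0
```

View pics/crop0.png

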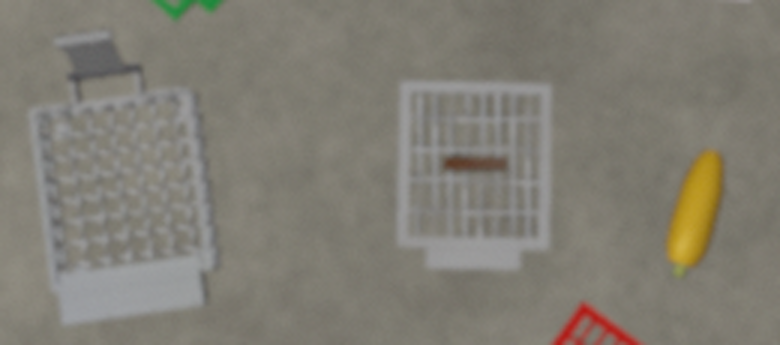

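The crop confirms the basket is turned a few degrees, with its hood towards the robot. The lid is almost square, with its brown grip at crop (476,163). The cob's stalk end is at (680,268) and its tapered end at (712,153).

```bash
python3 - <<'E' 2>/dev/null
from h import *
def rect(Q,t):
    Q=Q[np.isfinite(Q).all(1)]
    if len(Q)<6: print(t,"none");return
    (c,s,a)=cv2.minAreaRect((Q[:,:2]*1000).astype(np.float32)); print(t,len(Q),np.round(c,1),np.round(s,1),round(a,2),"mean",(Q.mean(0)*1000).round(1))
for n in("top","scene"):
    W=np.load(n+"0.npy"); im=cv2.imread(f"pics/{n}0.png"); hsv=cv2.cvtColor(im,cv2.COLOR_BGR2HSV)
    H,S,V=[hsv[...,i].astype(int) for i in range(3)]
    x,y,z=[W[...,i] for i in range(3)]
    reg=lambda a,b,c,d:(x>a)&(x<b)&(y>c)&(y<d)
    print(n)
    Q=W[(H>15)&(H<35)&(S>150)&reg(.35,.6,-.45,-.2)&(z>.012)&(z<.08)]; rect(Q,"cob")
    c=Q.mean(0);w,v=np.linalg.eigh(np.cov(Q[:,:2].T)); e=v[:,1]*np.sign(v[0,1]); t=(Q[:,:2]-c[:2])@e; print(" yaw",np.degrees(np.arctan2(e[1],e[0])).round(2),"ends",[(c[:2]+e*k).round(4).tolist() for k in(t.min(),t.max())])
    # horizontal line of highest pts
    rect(W[(H<25)&(S>90)&(V<140)&reg(.35,.55,-.2,-.05)],"grip")
    rect(W[(z>.025)&(z<.06)&reg(.38,.52,-.18,-.06)],"grip z")
    m=(z>.0035)&(z<.012)&reg(.3,.56,-.22,-.0)&(V>145)&(S<40); rect(W[m],"lid")
    rect(W[m&(x>.37)],"lid plate"); rect(W[m&(x<.355)],"tongue")
    rect(W[(z>.073)&(z<.088)&reg(.3,.43,.1,.36)],"hood")
    rect(W[(z>.054)&(z<.068)&reg(.3,.57,.1,.36)],"rim")
    rect(W[(z>.055)&reg(.565,.75,.15,.33)&(z<.2)],"clamp")
    q=W[(z>.055)&reg(.565,.75,.15,.33)&(z<.2)]; q=q[np.argsort(-q[:,2])]
    if len(q): print(q[::max(1,len(q)//10)].round(3).tolist())
E
```

```text
top
cob 428 [ 457.  -320.1] [ 34.6 108.2] 71.28 mean [ 454.6 -318.    35.5]
 yaw -18.01 ends [[0.4058, -0.3022], [0.5088, -0.3356]]
grip 39 [ 504.5 -108.4] [45.5  6. ] 88.39 mean [ 504.3 -104.    40. ]
grip z 92 [ 504.8 -113. ] [59.4 10.8] 88.0 mean [ 505.3 -114.7   38.5]
lid 409 [ 483.6 -110.9] [142.2 156.6] 88.08 mean [ 451.6 -109.2    6.4]
lid plate 409 [ 483.6 -110.9] [142.2 156.6] 88.08 mean [ 451.6 -109.2    6.4]
tongue none
hood 564 [390.2 206.2] [ 32.  130.6] 6.53 mean [390.2 205.8  79.1]
rim 582 [474.9 215.6] [199.5 151.5] 6.19 mean [461.1 218.1  61.1]
clamp 453 [596.1 220.9] [ 60.7 137.5] 0.14 mean [596.2 224.7  93.1]
[[0.623, 0.22, 0.146], [0.614, 0.242, 0.14], [0.613, 0.246, 0.126], [0.612, 0.211, 0.111], [0.603, 0.236, 0.099], [0.599, 0.231, 0.085], [0.59, 0.26, 0.075], [0.582, 0.256, 0.069], [0.587, 0.196, 0.065], [0.566, 0.242, 0.061], [0.571, 0.201, 0.056]]
scene
cob 383 [ 461.7 -316.6] [ 33.5 115.5] 70.16 mean [ 468.4 -315.7   32.5]
 yaw -19.77 ends [[0.4084, -0.2941], [0.5171, -0.3332]]
grip 111 [ 446.3 -157. ] [197.   45.2] 36.64 mean [ 507.3 -112.    31.7]
grip z 145 [ 510.4 -110.2] [59.1 16.5] 86.16 mean [ 510.4 -110.7   34.5]
lid 176 [ 486.4 -108.4] [140.2 154.3] 86.55 mean [ 476.8 -104.8    5.5]
lid plate 176 [ 486.4 -108.4] [140.2 154.3] 86.55 mean [ 476.8 -104.8    5.5]
tongue none
hood 376 [390.6 208.8] [ 39.9 131.2] 5.96 mean [392.5 207.3  79.1]
rim 657 [477.9 219. ] [198.5 152.2] 6.63 mean [446.7 217.6  61. ]
clamp 537 [596.5 228.2] [ 62.6 149.3] 0.09 mean [599.2 225.8  91.4]
[[0.623, 0.235, 0.145], [0.617, 0.257, 0.139], [0.617, 0.229, 0.125], [0.612, 0.242, 0.111], [0.605, 0.229, 0.096], [0.6, 0.241, 0.081], [0.601, 0.214, 0.073], [0.578, 0.189, 0.068], [0.58, 0.177, 0.063], [0.58, 0.172, 0.06], [0.58, 0.201, 0.056]]
```

```bash
cat > g.py <<'E'
# python3 g.py "x,y,z(mm),yaw_y(deg)[,pitch deg about tool x,world sense +=tool-y tip up]" ... -> rows from the current pose
from h import *
import sys
s,p,r=st(); p=np.array(p)
C=r.as_matrix(); print("t",round(s["time"],2),"tcp",(p*1000).round(1),"yawY",np.degrees(np.arctan2(C[1,1],C[0,1])).round(1),"F",np.round(s["contact_force"],1),"op",round(s["opening"],3),"q1,q6",np.round([s["qpos"][0],s["qpos"][5]],2))
for a in sys.argv[1:]:
    v=list(map(float,a.split(",")))+[0]; t=np.radians(v[3]); 
    y=np.array([np.cos(t),np.sin(t),0]); z=np.array([0,0,-1.]); M=np.c_[np.cross(y,z),y,z]
    M=M@R.from_euler("x",-v[4],degrees=True).as_matrix()
    d=r.inv().apply(np.array(v[:3])/1000-p)*100; w=(r.inv()*R.from_matrix(M)).as_rotvec()
    print(a,"->",list(d.round(2)),list(w.round(3)),"rows>=",round(max(np.linalg.norm(d)/5,np.linalg.norm(w)/.15),1))
E
python3 g.py 480,200,230,75 455,-317,150,71.5 455,-317,60,71.5 455,-317,5,71.5
```

```text
t 0.1 tcp [166.6 653.5 230.1] yawY 75.7 F [0.8 1.1 0.6] op 0.999 q1,q6 [ 1.17 -0.15]
480,200,230,75 -> [np.float64(-41.58), np.float64(-36.19), np.float64(0.07)] [np.float64(-0.002), np.float64(-0.0), np.float64(0.012)] rows>= 11.0
455,-317,150,71.5 -> [np.float64(-51.95), np.float64(-86.89), np.float64(8.17)] [np.float64(-0.002), np.float64(-0.0), np.float64(0.073)] rows>= 20.3
455,-317,60,71.5 -> [np.float64(-51.95), np.float64(-86.87), np.float64(17.17)] [np.float64(-0.002), np.float64(-0.0), np.float64(0.073)] rows>= 20.5
455,-317,5,71.5 -> [np.float64(-51.95), np.float64(-86.86), np.float64(22.67)] [np.float64(-0.002), np.float64(-0.0), np.float64(0.073)] rows>= 20.7
```

```bash
T='[-41.6,-36.2,0,0,0,0]'; python3 -m crank '[[-41.6,-36.2,0,0,0,0],[-41.6,-36.2,0,0,0,0],[-41.6,-36.2,0,0,0,0],[-41.6,-36.2,0,0,0,0],[-41.6,-36.2,0,0,0,0],[-41.6,-36.2,0,0,0,0],[-41.6,-36.2,0,0,0,0],[-41.6,-36.2,0,0,0,0],[-41.6,-36.2,0,0,0,0],[-41.6,-36.2,0,0,0,0]]'; python3 g.py 455,-317,150,71.5 455,-317,60,71.5
```

```text
time: 1.1
eef_pos: [0.4517, 0.2409, 0.231]
tcp_rot: [0.125, 0.992, -0.0, -0.0]
contact_force: [-0.0, 0.2, 0.1]
opening: 0.997
finger_force: 0.0
t 1.1 tcp [451.7 240.9 231. ] yawY 75.7 F [-0.   0.2  0.1] op 0.997 q1,q6 [ 0.29 -1.03]
455,-317,150,71.5 -> [np.float64(-14.12), np.float64(-53.97), np.float64(8.1)] [np.float64(-0.0), np.float64(-0.0), np.float64(0.073)] rows>= 11.3
455,-317,60,71.5 -> [np.float64(-14.12), np.float64(-53.97), np.float64(17.1)] [np.float64(-0.0), np.float64(-0.0), np.float64(0.073)] rows>= 11.7
```

```bash
python3 -m crank '[[-14.1,-54,8.1,0,0,0.073],[-14.1,-54,8.1,0,0,0.073],[-14.1,-54,8.1,0,0,0.073],[-14.1,-54,8.1,0,0,0.073],[-14.1,-54,8.1,0,0,0.073],[-14.1,-54,8.1,0,0,0.073],[-14.1,-54,8.1,0,0,0.073],[-14.1,-54,8.1,0,0,0.073],[-14.1,-54,8.1,0,0,0.073],[-14.1,-54,8.1,0,0,0.073]]'; python3 g.py 455,-317,50,71.5 455,-317,5,71.5
```

```text
time: 2.1
eef_pos: [0.4533, -0.2539, 0.1589]
tcp_rot: [0.161, 0.987, 0.0, -0.0]
contact_force: [0.9, 0.3, 1.0]
opening: 0.998
finger_force: 0.0
t 2.1 tcp [ 453.3 -253.9  158.9] yawY 71.5 F [0.9 0.3 1. ] op 0.998 q1,q6 [-0.71 -1.95]
455,-317,50,71.5 -> [np.float64(-2.17), np.float64(-5.93), np.float64(10.89)] [np.float64(0.0), np.float64(-0.0), np.float64(-0.0)] rows>= 2.5
455,-317,5,71.5 -> [np.float64(-2.17), np.float64(-5.93), np.float64(15.39)] [np.float64(0.0), np.float64(-0.0), np.float64(-0.0)] rows>= 3.3
```

```bash
python3 -m crank '[[-2.2,-5.9,3,0,0,0],[-2.2,-5.9,5,0,0,0],[-2.2,-5.9,8,0,0,0],[-2.2,-5.9,11,0,0,0],[-2.2,-5.9,13,0,0,0],[-2.2,-5.9,14.5,0,0,0],[-2.2,-5.9,15.4,0,0,0],[-2.2,-5.9,15.4,0,0,0]]' && python3 -m crank '[[0,0,0,0,0,0],[0,0,0,0,0,0],[0,0,0,0,0,0],[0,0,0,0,0,0],[0,0,0,0,0,0],[0,0,0,0,0,0]]' 0 40 && python3 g.py 480,-250,160,90 490,218,130,96.4
```

```text
time: 2.9
eef_pos: [0.4556, -0.3144, 0.0044]
tcp_rot: [0.161, 0.987, 0.001, -0.001]
contact_force: [-0.2, -0.1, -0.4]
opening: 1.001
finger_force: 0.0
time: 3.5
eef_pos: [0.457, -0.3161, 0.0072]
tcp_rot: [0.161, 0.987, -0.001, 0.001]
contact_force: [-1.1, -0.5, 5.9]
opening: 0.474
finger_force: 40.0
t 3.5 tcp [ 457.  -316.1    7.2] yawY 71.5 F [-1.1 -0.5  5.9] op 0.474 q1,q6 [-0.79 -2.04]
480,-250,160,90 -> [np.float64(-0.12), np.float64(6.97), np.float64(-15.29)] [np.float64(-0.002), np.float64(0.002), np.float64(-0.323)] rows>= 3.4
490,218,130,96.4 -> [np.float64(13.78), np.float64(51.68), np.float64(-12.39)] [np.float64(-0.002), np.float64(0.002), np.float64(-0.434)] rows>= 11.0
```

```bash
python3 -m crank '[[0,0,-4,0,0,0],[0,0,-8,0,0,0],[0,0,-13,0,0,0],[2,5,-13,0,0,0],[13.8,51.7,-13,0,0,-0.434],[13.8,51.7,-13,0,0,-0.434],[13.8,51.7,-13,0,0,-0.434],[13.8,51.7,-13,0,0,-0.434],[13.8,51.7,-13,0,0,-0.434],[13.8,51.7,-13,0,0,-0.434]]'; python3 g.py 488,218,100,96.4 488,218,17,96.4
```

```text
time: 4.5
eef_pos: [0.4745, 0.0364, 0.135]
tcp_rot: [-0.055, 0.998, 0.0, -0.0]
contact_force: [0.6, -0.0, -1.6]
opening: 0.468
finger_force: 41.7
t 4.5 tcp [474.5  36.4 135. ] yawY 96.4 F [ 0.6 -0.  -1.6] op 0.468 q1,q6 [-0.14 -1.82]
488,218,100,96.4 -> [np.float64(-3.36), np.float64(17.9), np.float64(3.51)] [np.float64(0.001), np.float64(-0.001), np.float64(-0.001)] rows>= 3.7
488,218,17,96.4 -> [np.float64(-3.36), np.float64(17.89), np.float64(11.81)] [np.float64(0.001), np.float64(-0.001), np.float64(-0.001)] rows>= 4.3
```

```bash
python3 -m crank '[[-3.4,17.9,0,0,0,0],[-3.4,17.9,0,0,0,0],[-3.4,17.9,0,0,0,0],[-3.4,17.9,0,0,0,0],[-3.4,17.9,3,0,0,0],[-3.4,17.9,6,0,0,0],[-3.4,17.9,9,0,0,0],[-3.4,17.9,11,0,0,0],[-3.4,17.9,11.7,0,0,0],[-3.4,17.9,11.7,0,0,0]]' && python3 -m crank '[[0,0,0,0,0,0],[0,0,0,0,0,0],[0,0,0,0,0,0],[0,0,0,0,0,0],[0,0,-3,0,0,0],[0,0,-6,0,0,0],[0,0,-10,0,0,0],[0,0,-13,0,0,0]]' 0.75 && python3 g.py 507,-112,150,0 && python3 -c "
from h import *
im,W=cloud('scene'); np.save('scene1.npy',W); cv2.imwrite('pics/scene1.png',im)"
```

```text
time: 5.5
eef_pos: [0.4883, 0.2156, 0.0175]
tcp_rot: [-0.056, 0.998, -0.0, -0.001]
contact_force: [0.7, 0.9, -1.7]
opening: 0.468
finger_force: 41.7
time: 6.3
eef_pos: [0.4901, 0.216, 0.1513]
tcp_rot: [-0.056, 0.998, 0.0, 0.001]
contact_force: [0.1, -0.0, 0.6]
opening: 0.752
finger_force: 0.0
t 6.3 tcp [490.1 216.  151.3] yawY 96.4 F [ 0.1 -0.   0.6] op 0.752 q1,q6 [ 0.23 -1.46]
507,-112,150,0 -> [np.float64(1.96), np.float64(-32.78), np.float64(0.12)] [np.float64(0.003), np.float64(0.002), np.float64(1.682)] rows>= 11.2
```

View pics/scene1.png

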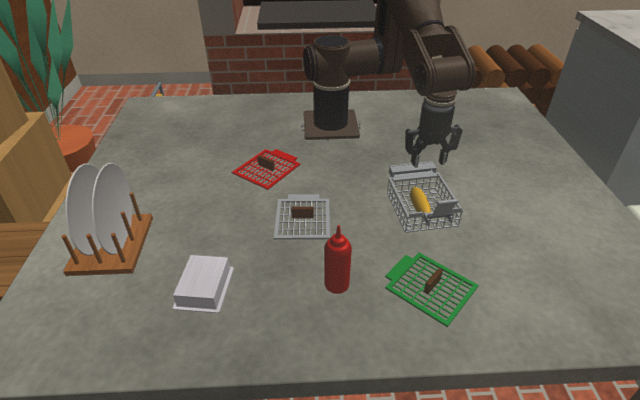

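The cob lies inside the basket at pixel (420,203), along its length. Next is the lid.

```bash
python3 -m crank '[[2,-32.8,0,0,0,1.72],[2,-32.8,0,0,0,1.72],[2,-32.8,0,0,0,1.72],[2,-32.8,0,0,0,1.72],[2,-32.8,0,0,0,1.72],[2,-32.8,0,0,0,1.72],[2,-32.8,0,0,0,1.72],[2,-32.8,0,0,0,1.72],[2,-32.8,0,0,0,1.72],[2,-32.8,0,0,0,1.72]]' 0.75; python3 g.py 507,-112,60,-2.5 507,-112,11,-2.5
python3 - <<'E'
from h import *
for n in("scene0","top0","scene1"):
    W=np.load(n+".npy"); x,y,z=[W[...,i] for i in range(3)]
    Q=W[(z>.0035)&(z<.012)&(x>.38)&(x<.62)&(y>-.215)&(y<-.015)]
    c,s,a=cv2.minAreaRect((Q[:,:2]*1000).astype(np.float32)); print(n,len(Q),np.round(c,1),np.round(s,1),round(a,2))
E
```

```text
time: 7.35
eef_pos: [0.5059, -0.113, 0.1486]
tcp_rot: [0.643, 0.766, 0.0, 0.0]
contact_force: [-0.3, 1.0, 0.5]
opening: 0.749
finger_force: 0.0
t 7.35 tcp [ 505.9 -113.   148.6] yawY 10.0 F [-0.3  1.   0.5] op 0.749 q1,q6 [-0.42 -0.59]
507,-112,60,-2.5 -> [np.float64(0.08), np.float64(0.13), np.float64(8.86)] [np.float64(0.0), np.float64(0.0), np.float64(0.218)] rows>= 1.8
507,-112,11,-2.5 -> [np.float64(0.08), np.float64(0.12), np.float64(13.76)] [np.float64(0.0), np.float64(0.0), np.float64(0.218)] rows>= 2.8
scene0 945 [ 498.6 -116.1] [187.2 223.5] 89.18
top0 1304 [ 499.5 -115. ] [238.  199.7] 0.01
scene1 934 [ 499.1 -111.3] [191.6 209.8] 87.34
```

```bash
python3 -m crank '[[0.1,0.1,3,0,0,0.218],[0.1,0.1,6,0,0,0.218],[0.1,0.1,9,0,0,0.218],[0.1,0.1,11,0,0,0.218],[0.1,0.1,12.5,0,0,0.218],[0.1,0.1,13.5,0,0,0.218],[0.1,0.1,13.7,0,0,0.218]]' && python3 -m crank '[[0,0,0,0,0,0],[0,0,0,0,0,0],[0,0,0,0,0,0],[0,0,0,0,0,0],[0,0,0,0,0,0],[0,0,0,0,0,0],[0,0,0,0,0,0]]' 0 100 && python3 -m crank '[[0,0,-2,0,0,0],[0,0,-4,0,0,0],[0,0,-7,0,0,0],[0,0,-11,0,0,0],[0,0,-15,0,0,0],[0,0,-17,0,0,0]]'; python3 g.py 510,218,170,6.4,15
```

```text
time: 8.05
eef_pos: [0.5063, -0.1111, 0.0107]
tcp_rot: [0.72, 0.694, -0.0, -0.001]
contact_force: [0.2, 0.4, 0.3]
opening: 0.75
finger_force: 0.0
time: 8.75
eef_pos: [0.5074, -0.1115, 0.0126]
tcp_rot: [0.72, 0.694, 0.0, 0.001]
contact_force: [-1.7, 0.7, 5.7]
opening: 0.123
finger_force: 98.7
time: 9.35
eef_pos: [0.5079, -0.1116, 0.1848]
tcp_rot: [0.72, 0.694, 0.001, 0.002]
contact_force: [-0.9, -0.6, -2.6]
opening: 0.121
finger_force: 98.3
t 9.35 tcp [ 507.9 -111.6  184.8] yawY -2.1 F [-0.9 -0.6 -2.6] op 0.121 q1,q6 [-0.41 -0.38]
510,218,170,6.4,15 -> [np.float64(32.95), np.float64(-0.97), np.float64(1.41)] [np.float64(-0.257), np.float64(0.021), np.float64(-0.146)] rows>= 6.6
```

```bash
cat > l.py <<'E'
# python3 l.py Ex,Ez,theta[,yoff] ... : tongue-end in basket frame (mm, deg) -> calls g.py
import sys,subprocess,numpy as np,json
B=json.load(open("basket.json")); h=12
c=np.radians(B["yaw"]); out=[]
for a in sys.argv[1:]:
    v=list(map(float,a.split(",")))+[0]; t=np.radians(v[2])
    X=v[0]+100*np.cos(t)-h*np.sin(t); Z=v[1]+100*np.sin(t)+h*np.cos(t); Y=v[3]
    out.append(f"{B['x']+X*np.cos(c)-Y*np.sin(c):.1f},{B['y']+X*np.sin(c)+Y*np.cos(c):.1f},{Z:.1f},{B['yaw']},{v[2]}")
print(subprocess.run(["python3","g.py"]+out,capture_output=True,text=True).stdout.replace("np.float64",""))
E
echo '{"x":490.7,"y":218.8,"yaw":6.35}' > basket.json; python3 l.py -76,155,10
```

```text
t 9.35 tcp [ 507.9 -111.6  184.8] yawY -2.1 F [-0.9 -0.6 -2.6] op 0.121 q1,q6 [-0.41 -0.38]
511.0,221.1,184.2,6.35,10.0 -> [(33.26), (-0.88), (-0.01)] [(-0.17), (0.015), (-0.146)] rows>= 6.7
```

```bash
python3 -m crank '[[2,0,0,0,0,0],[5,0,0,0,0,0],[9,0,0,-0.05,0,-0.05],[13,-0.2,0,-0.1,0,-0.1],[17,-0.4,0,-0.17,0.015,-0.146],[21,-0.6,0,-0.17,0.015,-0.146],[25,-0.7,0,-0.17,0.015,-0.146],[29,-0.8,0,-0.17,0.015,-0.146],[32,-0.9,0,-0.17,0.015,-0.146],[33.3,-0.9,0,-0.17,0.015,-0.146]]'; python3 l.py -76,85,10 
python3 - <<'E'
from h import *
for n in("scene","top"):
    im,W=cloud(n); np.save(n+"2.npy",W); cv2.imwrite(f"pics/{n}2.png",im)
a=cv2.imread("pics/scene2.png")[90:250,340:500]; b=cv2.imread("pics/top2.png")[150:290,150:310]
a=cv2.resize(a,(500,500),interpolation=3)
b=cv2.resize(b,None,fx=500/140,fy=500/140,interpolation=3)[:,:300+271]
cv2.imwrite("pics/c2.png",np.hstack([a,b[:, :300+0] if 0 else cv2.resize(b,(300,300)).repeat(1,0) if 0 else b[:, 130:430]]))
E
```

```text
time: 10.35
eef_pos: [0.5083, 0.2241, 0.1802]
tcp_rot: [0.664, 0.743, 0.064, 0.055]
contact_force: [-0.4, 0.3, -2.8]
opening: 0.119
finger_force: 98.1
t 10.35 tcp [508.3 224.1 180.2] yawY 6.5 F [-0.4  0.3 -2.8] op 0.119 q1,q6 [0.24 0.14]
511.0,221.1,114.2,6.35,10.0 -> [(-0.34), (-0.88), (6.54)] [(-0.006), (-0.003), (0.002)] rows>= 1.3
```

View pics/c2.png

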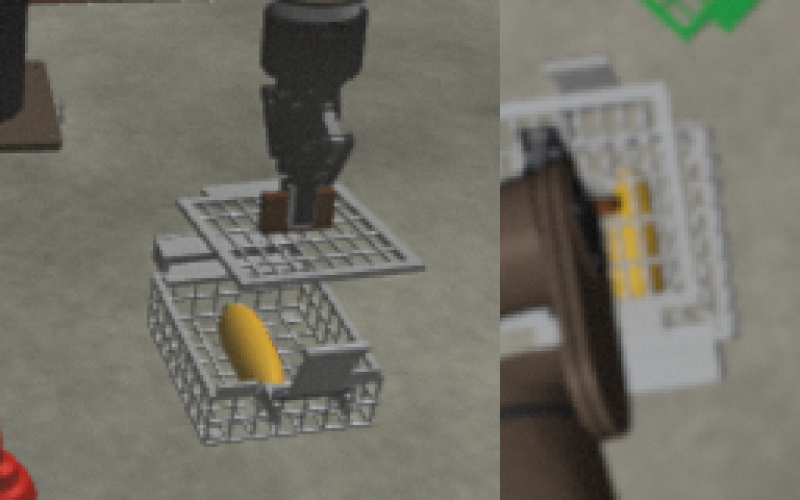

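The lid is held at the middle of its grip block (crop left, block at (298,208)), with the tongue end low and the front edge (425,268) up. The clamp leans outwards, clear of it. I'll check the lid's offset from the TCP with depth.

```bash
python3 - <<'E'
from h import *
s,p,r=st()
# lid frame expected: x=tool y, z=-tool z, y = z×x
C=r.as_matrix(); L=np.c_[C[:,1],-C[:,0]*-1,-C[:,2]]; L[:,1]=np.cross(L[:,2],L[:,0])
for n in("scene2","top2"):
    W=np.load(n+".npy"); im=cv2.imread(f"pics/{n}.png").astype(int); g=(im.max(2)-im.min(2)<30)&(im.mean(2)>120)
    Q=((W-p)@L)[g]*1000; Q=Q[np.isfinite(Q).all(1)]
    Q=Q[(abs(Q[:,0])<110)&(abs(Q[:,1])<85)&(Q[:,2]>-22)&(Q[:,2]<8)]
    A=np.c_[Q[:,:2],np.ones(len(Q))]; k,*_=np.linalg.lstsq(A,Q[:,2],rcond=None)
    for _ in range(5):
        m=abs(A@k-Q[:,2])<3; k,*_=np.linalg.lstsq(A[m],Q[m,2],rcond=None)
    Q=Q[m]; print(n,len(Q),"top plane slope deg x,y",np.degrees(k[:2]).round(2),"z0",k[2].round(1))
    pl=Q[Q[:,0]>-78]; print(" plate",pl[:,:2].min(0).round(1),pl[:,:2].max(0).round(1), "min x",Q[:,0].min().round(1))
    tg=Q[Q[:,0]<-84]; 
    if len(tg): print(" tongue y",np.percentile(tg[:,1],[1,99]).round(1),len(tg))
    # edge slopes: x of max-x edge vs y, y of edges
    e=[(y,Q[(abs(Q[:,1]-y)<4)][:,0].max()) for y in range(-65,66,10) if (abs(Q[:,1]-y)<4).any()]
    print(" front edge yaw deg",np.degrees(np.polyfit(*np.array(e).T,1)[0]).round(2),"x@0",np.polyfit(*np.array(e).T,1)[1].round(1))
E
```

```text
scene2 549 top plane slope deg x,y [-0.1   0.02] z0 -7.8
 plate [-77.9 -70.1] [82.2 76. ] min x -101.2
 tongue y [-39.9  23. ] 54
 front edge yaw deg -0.11 x@0 78.8
top2 908 top plane slope deg x,y [-0.43 -0.17] z0 -8.5
 plate [-78.  -73.9] [81.1 73.1] min x -98.9
 tongue y [-45.1  43.4] 79
 front edge yaw deg 0.2 x@0 80.2
```

```bash
sed -i 's/h=12/h=13/' l.py; python3 -m crank '[[-0.2,-0.5,1,0,0,0],[-0.3,-0.9,3,0,0,0],[-0.3,-0.9,5,0,0,0],[-0.3,-0.9,6,0,0,0],[-0.3,-0.9,6.5,0,0,0],[-0.3,-0.9,6.5,0,0,0],[-0.3,-0.9,6.5,0,0,0]]'; python3 l.py -76,85,10 -76,66,10 -76,64.5,10
python3 - <<'E'
from h import *
import json
B=json.load(open("basket.json"));c=np.radians(B["yaw"]);Rb=np.array([[np.cos(c),-np.sin(c)],[np.sin(c),np.cos(c)]])
im,W=cloud("scene"); cv2.imwrite("pics/scene3.png",im)
Q=W.reshape(-1,3)*1000; Q=Q[np.isfinite(Q).all(1)]; b=np.c_[(Q[:,:2]-[B["x"],B["y"]])@Rb,Q[:,2]]
h=b[(b[:,0]<-70)&(b[:,0]>-135)&(abs(b[:,1])<80)&(b[:,2]>76.5)&(b[:,2]<83)]
print("hood x",np.percentile(h[:,0],[2,98]).round(1),"y",np.percentile(h[:,1],[1,99]).round(1),len(h))
l=b[(b[:,0]>70)&(b[:,0]<95)&(abs(b[:,1])<80)&(b[:,2]>66)&(b[:,2]<73)]
print("lips",np.percentile(l[:,0],[2,50,98]).round(1),np.percentile(l[:,1],[1,99]).round(1),len(l))
cv2.imwrite("pics/c3.png",cv2.resize(im[120:240,350:490],(700,600),interpolation=3))
E
```

```text
time: 11.15
eef_pos: [0.5128, 0.219, 0.1167]
tcp_rot: [0.665, 0.742, 0.065, 0.056]
contact_force: [-0.1, -0.0, -3.1]
opening: 0.119
finger_force: 98.1
t 11.15 tcp [512.8 219.  116.7] yawY 6.3 F [-0.1 -0.  -3.1] op 0.119 q1,q6 [0.23 0.13]
510.8,221.0,115.2,6.35,10.0 -> [(0.22), (-0.2), (0.12)] [(-0.003), (-0.002), (-0.001)] rows>= 0.1
510.8,221.0,96.2,6.35,10.0 -> [(0.21), (-0.53), (1.99)] [(-0.003), (-0.002), (-0.001)] rows>= 0.4
510.8,221.0,94.7,6.35,10.0 -> [(0.21), (-0.55), (2.14)] [(-0.003), (-0.002), (-0.001)] rows>= 0.4

hood x [-118.5  -84.2] y [-63.6  31.3] 195
lips [78.9 83.9 92.9] [-68.5  69.6] 59
```

View pics/c3.png

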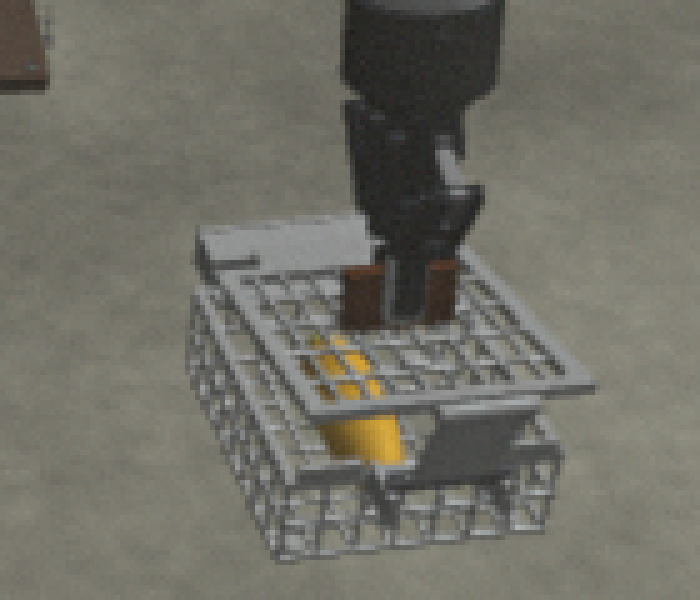

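The crop shows the lid over the basket with its tongue just ahead of the hood (hood at (285,240), front edge (600,385)). The front edge is clear of the clamp at (485,435), and the depth data puts the hood and lips where my basket estimate predicts.

```bash
python3 -m crank '[[0.2,-0.3,0.3,0,0,0],[0.2,-0.4,0.8,0,0,0],[0.2,-0.4,1.3,0,0,0],[0.2,-0.5,1.7,0,0,0],[0.2,-0.5,2.0,0,0,0],[0.2,-0.5,2.05,0,0,0]]'; python3 l.py -76,65,10 -85,65,10 -93,65,10
```

```text
time: 11.8
eef_pos: [0.5101, 0.2211, 0.0941]
tcp_rot: [0.665, 0.742, 0.064, 0.055]
contact_force: [-0.1, -0.0, -3.1]
opening: 0.117
finger_force: 98.1
t 11.8 tcp [510.1 221.1  94.1] yawY 6.3 F [-0.1 -0.  -3.1] op 0.117 q1,q6 [0.23 0.14]
510.8,221.0,95.2,6.35,10.0 -> [(-0.01), (0.08), (-0.1)] [(-0.005), (-0.002), (-0.001)] rows>= 0.0
501.9,220.0,95.2,6.35,10.0 -> [(-0.02), (-0.8), (-0.25)] [(-0.005), (-0.002), (-0.001)] rows>= 0.2
493.9,219.2,95.2,6.35,10.0 -> [(-0.01), (-1.59), (-0.38)] [(-0.005), (-0.002), (-0.001)] rows>= 0.3
```

```bash
python3 -m crank '[[0,-0.3,-0.1,0,0,0],[0,-0.6,-0.17,0,0,0],[0,-0.9,-0.22,0,0,0],[0,-1.1,-0.26,0,0,0],[0,-1.3,-0.3,0,0,0],[0,-1.4,-0.3,0,0,0],[0,-1.4,-0.3,0,0,0]]'; python3 l.py -91,65,10 -95,65,10 -99,65,10
```

```text
time: 12.5
eef_pos: [0.4961, 0.2196, 0.0955]
tcp_rot: [0.665, 0.742, 0.064, 0.056]
contact_force: [-0.4, 0.7, -1.7]
opening: 0.117
finger_force: 98.1
t 12.5 tcp [496.1 219.6  95.5] yawY 6.3 F [-0.4  0.7 -1.7] op 0.117 q1,q6 [0.24 0.15]
495.9,219.4,95.2,6.35,10.0 -> [(-0.02), (-0.03), (0.02)] [(-0.004), (-0.002), (-0.001)] rows>= 0.0
491.9,218.9,95.2,6.35,10.0 -> [(-0.02), (-0.43), (-0.05)] [(-0.004), (-0.002), (-0.001)] rows>= 0.1
487.9,218.5,95.2,6.35,10.0 -> [(-0.02), (-0.82), (-0.11)] [(-0.004), (-0.002), (-0.001)] rows>= 0.2
```

```bash
for i in 1; do python3 -m crank '[[0,-0.1,-0.02,0,0,0],[0,-0.2,-0.04,0,0,0],[0,-0.2,-0.04,0,0,0]]' | grep -E 'force|eef'; python3 -m crank '[[0,-0.1,-0.02,0,0,0],[0,-0.2,-0.04,0,0,0],[0,-0.2,-0.04,0,0,0]]' | grep -E 'contact|eef';python3 -m crank '[[0,-0.1,-0.02,0,0,0],[0,-0.2,-0.04,0,0,0],[0,-0.2,-0.04,0,0,0]]' | grep -E 'contact|eef'; done; python3 l.py -99,65,10 -102,65,10
```

```text
eef_pos: [0.4941, 0.2193, 0.0955]
contact_force: [0.7, -0.1, -2.4]
finger_force: 98.1
eef_pos: [0.492, 0.2191, 0.0955]
contact_force: [0.1, -0.3, -2.2]
eef_pos: [0.4906, 0.219, 0.0959]
contact_force: [1.9, -0.2, -3.5]
t 13.4 tcp [490.6 219.   95.9] yawY 6.3 F [ 1.9 -0.2 -3.5] op 0.121 q1,q6 [0.24 0.15]
487.9,218.5,95.2,6.35,10.0 -> [(-0.02), (-0.28), (0.02)] [(-0.003), (-0.003), (-0.001)] rows>= 0.1
485.0,218.2,95.2,6.35,10.0 -> [(-0.02), (-0.57), (-0.03)] [(-0.003), (-0.003), (-0.001)] rows>= 0.1
```

```bash
python3 -m crank '[[0,-0.1,-0.02,0,0,0],[0,-0.2,-0.03,0,0,0],[0,-0.2,-0.03,0,0,0]]' | grep -E 'contact|eef'; python3 -m crank '[[0,-0.1,-0.02,0,0,0],[0,-0.2,-0.03,0,0,0],[0,-0.2,-0.03,0,0,0]]' | grep -E 'contact|eef';python3 -m crank '[[0,-0.1,-0.02,0,0,0],[0,-0.15,-0.02,0,0,0],[0,-0.15,-0.02,0,0,0]]' | grep -E 'contact|eef'; python3 l.py -101.5,63.5,10 -101.5,62.8,5 -101.5,62,0
```

```text
eef_pos: [0.4891, 0.2189, 0.0962]
contact_force: [3.9, -0.1, -3.7]
eef_pos: [0.4869, 0.2186, 0.0962]
contact_force: [4.9, 1.7, -1.9]
eef_pos: [0.4857, 0.2185, 0.0962]
contact_force: [5.5, 0.6, -1.9]
t 14.3 tcp [485.7 218.5  96.2] yawY 6.3 F [ 5.5  0.6 -1.9] op 0.123 q1,q6 [0.24 0.15]
485.5,218.2,93.7,6.35,10.0 -> [(-0.03), (-0.06), (0.24)] [(-0.001), (-0.003), (-0.001)] rows>= 0.0
487.7,218.5,84.5,6.35,5.0 -> [(-0.02), (-0.0), (1.18)] [(0.086), (-0.003), (-0.001)] rows>= 0.6
489.2,218.6,75.0,6.35,0.0 -> [(-0.03), (-0.02), (2.15)] [(0.173), (-0.003), (-0.0)] rows>= 1.2
```

```bash
python3 -m crank '[[0,-0.17,0.2,0,0,0],[0,-0.17,0.35,0.02,0,0],[0,-0.16,0.55,0.04,0,0],[0,-0.15,0.75,0.06,0,0],[0,-0.15,1.05,0.086,0,0],[0,-0.15,1.05,0.086,0,0]]' | grep -E 'contact|eef'; python3 l.py -103,63.5,5 -103,63,2  -103,62.5,0
```

```text
eef_pos: [0.4868, 0.2185, 0.0857]
contact_force: [6.1, 1.4, -1.5]
t 14.9 tcp [486.8 218.5  85.7] yawY 6.3 F [ 6.1  1.4 -1.5] op 0.119 q1,q6 [0.24 0.13]
486.2,218.3,85.2,6.35,5.0 -> [(-0.02), (-0.06), (0.04)] [(0.0), (-0.003), (-0.001)] rows>= 0.0
487.2,218.4,79.5,6.35,2.0 -> [(-0.02), (-0.01), (0.62)] [(0.052), (-0.003), (-0.001)] rows>= 0.3
487.7,218.5,75.5,6.35,0.0 -> [(-0.02), (0.0), (1.02)] [(0.087), (-0.003), (-0.0)] rows>= 0.6
```

```bash
python3 -m crank '[[0,-0.01,0.15,0.012,0,0],[0,-0.01,0.3,0.025,0,0],[0,-0.01,0.45,0.04,0,0],[0,-0.01,0.6,0.052,0,0],[0,-0.01,0.6,0.052,0,0]]' | grep -E 'contact|eef'; python3 l.py  -102.5,63,1 -102.5,62.5,0
```

```text
eef_pos: [0.4872, 0.2186, 0.0799]
contact_force: [6.4, 0.5, -1.9]
t 15.4 tcp [487.2 218.6  79.9] yawY 6.3 F [ 6.4  0.5 -1.9] op 0.121 q1,q6 [0.23 0.12]
488.0,218.5,77.7,6.35,1.0 -> [(-0.02), (0.07), (0.23)] [(0.018), (-0.003), (-0.0)] rows>= 0.1
488.2,218.5,75.5,6.35,0.0 -> [(-0.02), (0.09), (0.45)] [(0.036), (-0.003), (-0.0)] rows>= 0.2
```

```bash
python3 -m crank '[[0,0.02,0.12,0.009,0,0],[0,0.02,0.23,0.018,0,0],[0,0.02,0.23,0.018,0,0]]' | grep -E 'contact|eef';  python3 -m crank '[[0,0.02,0.1,0.009,0,0],[0,0.02,0.2,0.018,0,0],[0,0.02,0.2,0.018,0,0]]' | grep -E 'contact|eef'; python3 l.py  -102.5,62,0
```

```text
eef_pos: [0.4874, 0.2187, 0.0776]
contact_force: [5.5, 0.7, -0.8]
eef_pos: [0.4876, 0.2187, 0.0756]
contact_force: [5.6, 1.2, -0.2]
t 16.0 tcp [487.6 218.7  75.6] yawY 6.4 F [ 5.6  1.2 -0.2] op 0.121 q1,q6 [0.23 0.12]
488.2,218.5,75.0,6.35,0.0 -> [(-0.02), (0.06), (0.06)] [(-0.0), (-0.003), (0.0)] rows>= 0.0
```

```bash
for k in 1; do python3 -m crank '[[0,0,0.06,0,0,0],[0,0,0.06,0,0,0]]' | grep contact; python3 -m crank '[[0,0,0.06,0,0,0],[0,0,0.06,0,0,0]]' | grep -E 'contact|eef'; done; python3 - <<'E'
from h import *
import json
B=json.load(open("basket.json"));c=np.radians(B["yaw"]);Rb=np.array([[np.cos(c),-np.sin(c)],[np.sin(c),np.cos(c)]])
im,W=cloud("scene"); cv2.imwrite("pics/c4.png",cv2.resize(im[120:240,350:490],(700,600),interpolation=3))
E
```

```text
contact_force: [5.8, 1.2, -0.5]
eef_pos: [0.4876, 0.2187, 0.0746]
contact_force: [5.5, 0.8, -0.6]
```

View pics/c4.png

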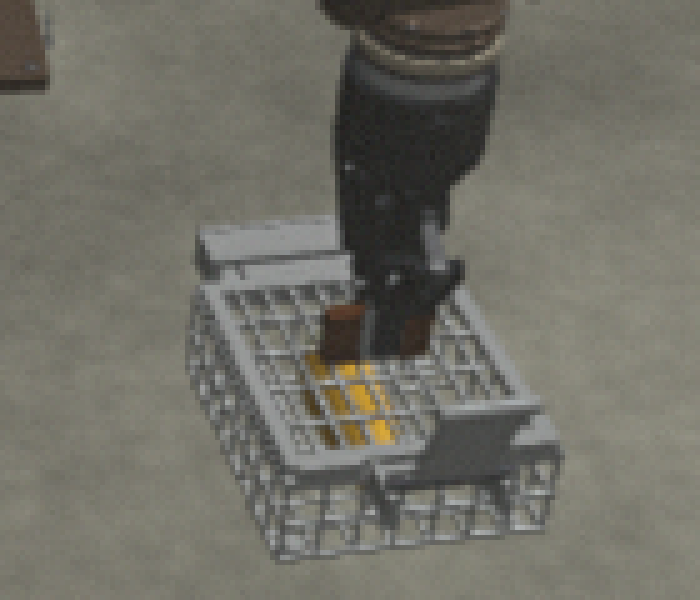

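The lid now lies almost flat behind the lips, its front edge at (300,462) to (530,405). I'll lower it until it carries load.

```bash
python3 -m crank '[[0,0,0.06,0,0,0],[0,0,0.06,0,0,0]]' | grep contact; python3 -m crank '[[0,0,0.06,0,0,0],[0,0,0.06,0,0,0]]' | grep -E 'contact';  python3 -m crank '[[0,0,0.06,0,0,0],[0,0,0.06,0,0,0]]' | grep -E 'contact|eef'
```

```text
contact_force: [5.4, -0.2, 5.3]
contact_force: [2.4, 0.4, 8.7]
eef_pos: [0.4876, 0.2187, 0.0746]
contact_force: [0.1, -0.5, 11.6]
```

```bash
python3 -m crank '[[0,0,-0.1,0,0,0],[0,0,-0.1,0,0,0]]' | grep contact; python3 -m crank '[[0,0,0,0,0,0],[0,0,0,0,0,0],[0,0,0,0,0,0],[0,0,0,0,0,0],[0,0,0,0,0,0]]' 0.5 | grep -E 'contact|open';  python3 -m crank '[[0,0,-1,0,0,0],[0,0,-4,0,0,0],[0,0,-8,0,0,0],[0,0,-12,0,0,0],[0,0,-12,0,0,0]]' | grep -E 'contact|eef'
python3 - <<'E'
from h import *
import json
B=json.load(open("basket.json"));c=np.radians(B["yaw"]);Rb=np.array([[np.cos(c),-np.sin(c)],[np.sin(c),np.cos(c)]])
for n in("scene",):
    im,W=cloud(n); cv2.imwrite("pics/c5.png",cv2.resize(im[120:240,350:490],(700,600),interpolation=3))
    Q=W.reshape(-1,3)*1000; Q=Q[np.isfinite(Q).all(1)]; b=np.c_[(Q[:,:2]-[B["x"],B["y"]])@Rb,Q[:,2]]
    p=b[(abs(b[:,0])<75)&(abs(b[:,1])<68)&(b[:,2]>60)&(b[:,2]<76)]
    A=np.c_[p[:,:2],np.ones(len(p))]
    k=np.linalg.lstsq(A,p[:,2],rcond=None)[0]; m=abs(A@k-p[:,2])<4; k=np.linalg.lstsq(A[m],p[m,2],rcond=None)[0]; print("plane",np.degrees(k[:2]).round(2),k[2].round(1))
    g=b[(abs(b[:,0])<40)&(abs(b[:,1])<50)&(b[:,2]>85)&(b[:,2]<106)]; print("grip",g.mean(0).round(1),g.min(0).round(1),g.max(0).round(1),len(g))
    cl=b[(b[:,0]>88)&(b[:,0]<170)&(abs(b[:,1])<40)&(b[:,2]>80)&(b[:,2]<170)]; k=cl[cl[:,2]>cl[:,2].max()-14]; print("tip",k.mean(0).round(1),k.min(0).round(1),k.max(0).round(1))
    print("fit x(z)",np.polyfit(cl[:,2],cl[:,0],1))
E
python3 g.py
```

```text
contact_force: [3.0, 0.3, 8.0]
contact_force: [-0.5, 1.3, 0.2]
opening: 0.5
eef_pos: [0.4903, 0.2193, 0.2008]
contact_force: [0.6, 0.5, 0.7]
plane [ 0.21 -0.13] 66.3
grip [ 3.6 -0.9 96. ] [ -5.9 -29.8  85.2] [ 10.4  30.8 103.9] 163
tip [132.2   1.2 139.6] [123.5 -23.6 131.2] [138.1  27.3 144.7]
fit x(z) [ 0.35488234 82.66300986]
t 18.3 tcp [488.7 218.9 197.5] yawY 6.3 F [ 0.1 -0.8 -0.2] op 0.501 q1,q6 [0.23 0.12]
```

View pics/c5.png

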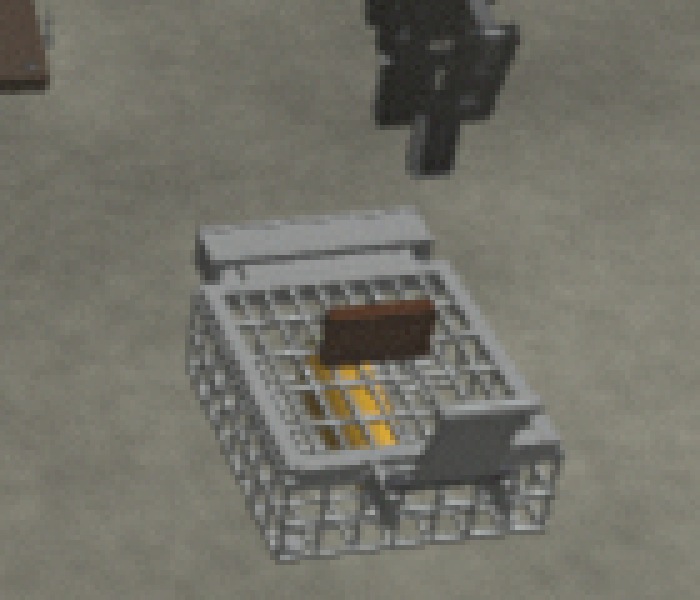

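The lid is home: flat on the rim (plane tilt about 0.2°), with its tongue under the hood and the cob beneath it. The clamp at (480,440) is still up, with its tip measured at basket (132,0,139). Next I fold it with shut fingers, tool y being basket x.

```bash
python3 -m crank '[[0,4,0,0,0,0],[0,8,0,0,0,0],[0,12,0,0,0,0],[0,16.6,0,0,0,0],[0,16.6,1,0,0,0],[0,16.6,3,0,0,0],[0,16.6,5,0,0,0],[0,16.6,7,0,0,0],[0,16.6,7,0,0,0]]' 0 20 | grep -E 'contact|eef|open'; cat > b.py <<'E'
from h import *
import json
B=json.load(open("basket.json"));c=np.radians(B["yaw"]);Rb=np.array([[np.cos(c),-np.sin(c)],[np.sin(c),np.cos(c)]])
s,p,r=st(); p=p*1000; print("t",round(s["time"],2),"basket tcp",((p[:2]-[B["x"],B["y"]])@Rb).round(1),p[2].round(1),"F",np.round(s["contact_force"],1))
E
python3 b.py
```

```text
eef_pos: [0.6471, 0.236, 0.1164]
contact_force: [-0.1, 0.3, -0.4]
opening: 0.001
t 19.2 basket tcp [157.3  -0.2] 116.4 F [-0.1  0.3 -0.4]
```

```bash
python3 -m crank '[[0,0,-1,0,0,0],[0,-0.7,-1,0,0,0],[0,-1.4,-1,0,0,0],[0,-2.1,-1,0,0,0],[0,-2.8,-1,0,0,0],[0,-3.5,-1.1,0,0,0],[0,-4.2,-1.1,0,0,0],[0,-4.2,-1.1,0,0,0]]' | grep -E 'contact'; python3 b.py;  python3 -m crank '[[0,-0.7,0,0,0,0],[0,-1.4,0,0,0,0],[0,-2.1,0,0,0,0],[0,-2.1,0,0,0,0]]' | grep -E 'contact'; python3 b.py
```

```text
contact_force: [2.3, -1.7, 8.8]
t 20.0 basket tcp [1.22e+02 1.00e-01] 138.5 F [ 2.3 -1.7  8.8]
contact_force: [0.0, 0.5, 8.2]
t 20.4 basket tcp [98.5  0.1] 135.6 F [0.  0.5 8.2]
```

```bash
python3 -m crank '[[0,0,0,0,0,0]]' | grep rot; cat >> b.py <<'E'
im,W=cloud("scene"); cv2.imwrite("pics/last.png",cv2.resize(im[100:240,350:490],(600,600),interpolation=3))
Q=W.reshape(-1,3)*1000; Q=Q[np.isfinite(Q).all(1)]; b=np.c_[(Q[:,:2]-[B["x"],B["y"]])@Rb,Q[:,2]]
cl=b[(b[:,0]>30)&(b[:,0]<150)&(abs(b[:,1])<24)&(b[:,2]>72)&(b[:,2]<160)]
for x in range(30,150,8):
    q=cl[abs(cl[:,0]-x)<4]
    if len(q): print(x,len(q),np.percentile(q[:,2],[5,50,95]).round(0))
E
python3 b.py
```

```text
tcp_rot: [0.667, 0.745, 0.0, -0.001]
t 20.5 basket tcp [98.7  0.1] 135.5 F [1.3 0.1 6.3]
78 1 [137. 137. 137.]
86 30 [127. 138. 144.]
94 141 [105. 119. 142.]
102 193 [ 80.  97. 147.]
110 106 [ 73.  81. 155.]
118 14 [122. 154. 159.]
```

View pics/last.png

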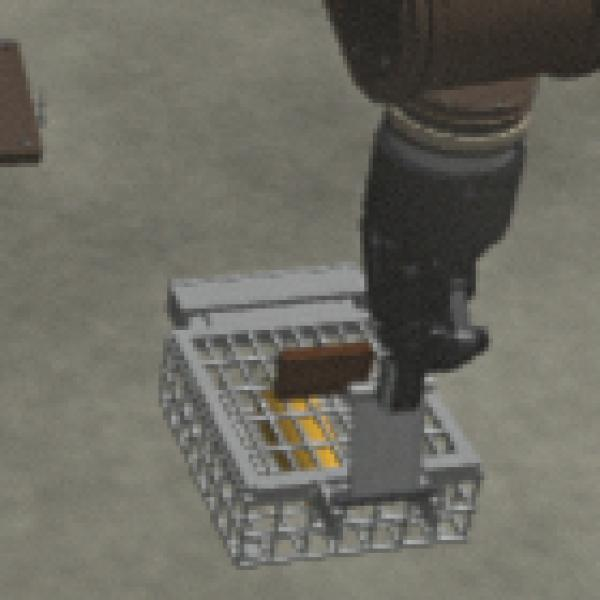

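The strap is now past vertical, running from its hinge up to its tip under the fingers at (385,395). I'll keep following its arc down.

```bash
python3 -m crank '[[0,-1,0,0,0,0],[0,-1.9,0.05,0,0,0],[0,-2.5,0.25,0,0,0],[0,-3.1,0.55,0,0,0],[0,-3.5,1.15,0,0,0],[0,-3.9,1.75,0,0,0],[0,-4.2,2.4,0,0,0],[0,-4.5,3.0,0,0,0],[0,-4.5,3.0,0,0,0]]' | grep contact; python3 b.py
```

```text
contact_force: [0.1, 0.3, 0.6]
t 21.45 basket tcp [52.   0.2] 101.7 F [0.1 0.3 0.6]
30 4 [150. 153. 157.]
38 4 [105. 148. 151.]
46 50 [ 95. 102. 152.]
54 65 [ 92.  98. 153.]
62 107 [ 90. 104. 149.]
70 88 [ 87.  93. 156.]
78 61 [ 84.  88. 154.]
86 72 [ 81.  84. 155.]
94 50 [78. 81. 85.]
102 46 [75. 79. 81.]
110 51 [73. 77. 80.]
```

```bash
python3 -m crank '[[0,-0.1,0.4,0,0,0],[0,-0.2,0.8,0,0,0],[0,-0.3,1.2,0,0,0],[0,-0.35,1.6,0,0,0],[0,-0.4,1.9,0,0,0],[0,-0.4,1.9,0,0,0]]' | grep -E "contact|eef"; python3 -m crank '[[0,0,0.1,0,0,0],[0,0,0.15,0,0,0],[0,0,0.15,0,0,0]]' | grep -E "contact|eef"; python3 -m crank '[[0,0,0.1,0,0,0],[0,0,0.1,0,0,0]]' | grep -E "contact|eef"
```

```text
eef_pos: [0.5398, 0.2244, 0.084]
contact_force: [2.9, 0.2, -0.2]
eef_pos: [0.5397, 0.2244, 0.0831]
contact_force: [3.0, 0.1, 2.5]
eef_pos: [0.5396, 0.2244, 0.0819]
contact_force: [1.9, -0.3, 2.3]
```

```bash
for i in 1; do python3 -m crank '[[0,0,0.1,0,0,0],[0,0,0.1,0,0,0]]' | grep -E "contact|eef";  python3 -m crank '[[0,0,0.1,0,0,0],[0,0,0.1,0,0,0]]' | grep -E "contact|eef"; python3 -m crank '[[0,0,0.06,0,0,0],[0,0,0.06,0,0,0]]' | grep -E "contact|eef"; done
```

```text
eef_pos: [0.5395, 0.2244, 0.0808]
contact_force: [1.8, -0.1, 1.9]
eef_pos: [0.5394, 0.2244, 0.0797]
contact_force: [0.9, -0.3, 2.1]
eef_pos: [0.5394, 0.2244, 0.0791]
contact_force: [1.1, -0.3, 2.5]
```

```bash
for i in 1; do python3 -m crank '[[0,0,0.08,0,0,0],[0,0,0.08,0,0,0]]' | grep -E "contact|eef";  python3 -m crank '[[0,0,0.08,0,0,0],[0,0,0.08,0,0,0]]' | grep -E "contact|eef"; python3 -m crank '[[0,0,0.06,0,0,0],[0,0,0.06,0,0,0]]' | grep -E "contact|eef"; done
```

```text
eef_pos: [0.5395, 0.2245, 0.0784]
contact_force: [2.2, 0.3, 2.1]
eef_pos: [0.5397, 0.2245, 0.0777]
contact_force: [1.3, 0.1, 2.3]
eef_pos: [0.5397, 0.2245, 0.0771]
contact_force: [1.6, 0.1, 2.3]
```

```bash
for i in 1; do python3 -m crank '[[0,0,0.08,0,0,0],[0,0,0.08,0,0,0]]' | grep -E "contact|eef";  python3 -m crank '[[0,0,0.08,0,0,0],[0,0,0.08,0,0,0]]' | grep -E "contact|eef"; python3 -m crank '[[0,0,0.06,0,0,0],[0,0,0.06,0,0,0]]' | grep -E "contact|eef"; done; python3 b.py
```

```text
eef_pos: [0.5397, 0.2245, 0.0765]
contact_force: [1.4, 0.2, 3.6]
eef_pos: [0.5397, 0.2245, 0.0765]
contact_force: [-0.4, 0.5, 7.5]
eef_pos: [0.5397, 0.2245, 0.0764]
contact_force: [-2.0, -0.9, 10.0]
t 24.4 basket tcp [49.4  0.2] 76.4 F [-2.  -0.9 10. ]
30 1 [130. 130. 130.]
38 28 [ 75. 118. 156.]
46 54 [ 74. 106. 155.]
54 69 [ 73.  85. 138.]
62 115 [ 75.  98. 153.]
70 79 [ 74.  79. 154.]
78 50 [ 74.  76. 157.]
86 50 [ 74.  77. 142.]
94 56 [ 74.  77. 153.]
102 47 [ 75.  78. 154.]
110 58 [ 73.  76. 158.]
118 1 [80. 80. 80.]
```

View pics/last.png

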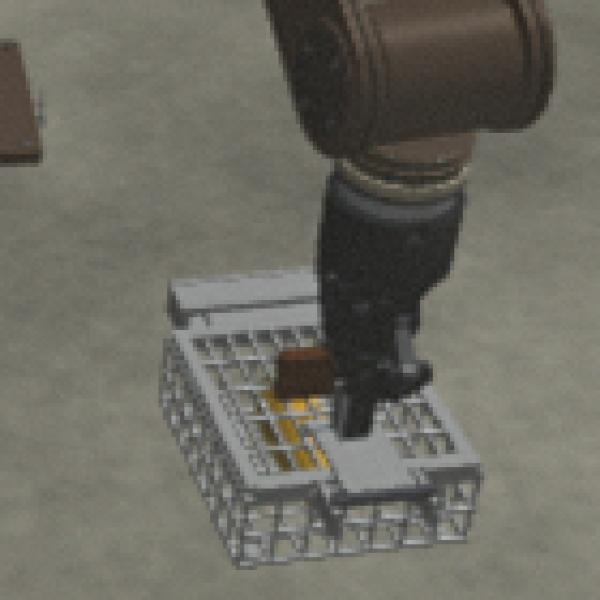

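The clamp is level: the strap's top measures about 76 mm along its whole length, and the push force rose to 10 N at the stop. I'll back off and check.

```bash
python3 -m crank '[[0,0.2,-0.2,0,0,0],[0,0.3,-0.5,0,0,0],[0,0.3,-2,0,0,0],[0,0.3,-5,0,0,0],[0,0.3,-9,0,0,0],[0,0.3,-13,0,0,0],[0,0.3,-13,0,0,0],[0,0.3,-13,0,0,0]]' | grep contact; python3 b.py
```

```text
contact_force: [-0.8, -1.2, 0.4]
t 25.25 basket tcp [53.1 -0. ] 206.8 F [-0.8 -1.2  0.4]
38 24 [75. 78. 79.]
46 43 [74. 76. 81.]
54 37 [73. 76. 79.]
62 35 [74. 76. 78.]
70 36 [75. 75. 78.]
78 38 [73. 75. 78.]
86 36 [74. 76. 78.]
94 36 [74. 76. 78.]
102 30 [74. 76. 78.]
110 49 [73. 76. 79.]
```

View pics/last.png

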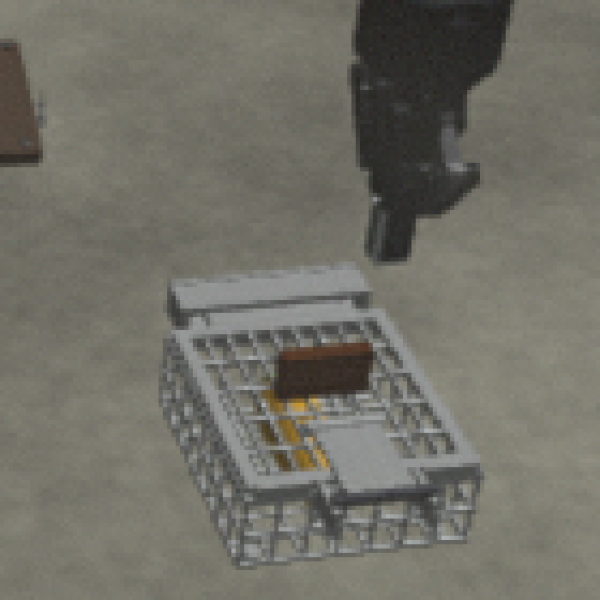

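The clamp stays level over the lid at (360,450), the lid is flat with the cob under it, and the robot is clear.

```bash
python3 -c "
from plant import ctrl
print(ctrl.sign_off())"
```

```text
the job is handed in; nothing more can be done
None
```

I handed the job in at about 25 s: the cob is in the basket, the lid is flat and square behind the lips with its tongue under the hood, and the clamp is folded down to its stop. The sauce dispenser and tray were not touched; the sign-off gave no verdict.

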